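# Index the lid press to the next cup and close its lid

## Task

Push the turntable of the lid press gently round anticlockwise until it clicks into its next index position and stands against its stop, without straining it. Then press the ram's knob down to close the lid of the cup now under it fully home, and let the ram rise again. Leave the other raised lids and everything standing about as they are.

Things in the scene. Friction and masses are not known exactly. Their poses are not given: they have to be found in the camera images.
- indexer: Fixed lid press with a rotary index table: steel base plate 340 x 370 x 15 mm, white drum, white column. Origin on the turntable's vertical axis at table height, z up; +y points from the axis to the press station, under the ram, 85 mm out. Column at y = 165 to 195 mm; its arm (44 mm wide, 203 to 235 mm above the table) reaches to a boss (54 mm wide, top at 245 mm) around the ram.
- carousel (a joint): Turntable angle (rad): grows anticlockwise seen from above; at 0 the next cup is centred under the ram. Starts at -0.95 to -0.60. Drag about 2 N at a peg; a ramp of 4 to 9 N over the last 0.35 rad; then it clicks forward into a notch that holds it both ways with 2 to 3 mm of play and meets a solid stop. The stop was re-set by hand: the index position is anywhere from -0.12 to +0.12.
- deck (a point): Centre of the turntable's top face, 55 mm above the table: an aluminium deck 290 mm in diameter with four cups and four upright pegs. To be turned anticlockwise only. Nothing outside shows where its stop lies: it is felt, as the push rises steeply once the table stands against it. Pushing the table with more than 30 N strains it.
- detent (a joint): Travel (m) of the sprung detent plunger, hidden in the drum under the deck: 0 is fully up (dropped into a notch, or running free between notches), up to 0.006 while it rides over the ramp just before the notch.
- ram (a joint): Downward travel (m) of the press ram, a vertical steel rod with a 60 mm foot: 0 up at rest, 0.024 its end of travel. Sprung up (4 to 7 N), it rises by itself when let go. Its foot meets a raised lid at about 0.012 and has it fully home at 0.020.
- ram_knob (a point): Top centre of the black mushroom knob on the ram, 48 mm in diameter, 299 mm above the table when the ram is up. Press it straight down: about 7 to 13 N with a lid under it, then it goes solid when the lid is home. More than 40 N would strain it.
- lid_next (a joint): How far (m) the lid of the next cup (the one to be closed now) has been pressed: 0 raised, 0.008 fully home. About 5 N to push, stays where it is left.
- top_next (a point): Top centre of the next cup's lid: white, round, 79 mm in diameter, on a white cup in a steel nest, 85 mm from the turntable's axis; 111 mm above the table while raised, 103 mm when home. The first cup with a raised lid to reach the ram when the table turns anticlockwise.
- lid_third (a joint): As lid_next, for the cup opposite the next one: must stay raised (0).
- lid_fourth (a joint): As lid_next, for the cup 90 degrees clockwise of the next one: must stay raised (0).
- top_done (a point): Top centre of the lid of the cup closed before: it is home already (103 mm above the table) and fixed, 90 degrees anticlockwise of the next cup.
- peg_a (a point): Top centre of a plain upright steel drive peg, 16 mm diameter, 60 mm tall (its top 115 mm above the table), on the deck 130 mm from the axis, 45 degrees clockwise of the next cup. The table is turned by pushing on such a peg.
- peg_b (a point): Top centre of a plain upright steel drive peg, 16 mm diameter, 60 mm tall (its top 115 mm above the table), on the deck 130 mm from the axis, 45 degrees anticlockwise of the next cup, between it and the closed cup. The table is turned by pushing on such a peg.
- peg_c (a point): Top centre of a plain upright steel drive peg, 16 mm diameter, 60 mm tall (its top 115 mm above the table), on the deck 130 mm from the axis, 135 degrees anticlockwise of the next cup. The table is turned by pushing on such a peg.
- peg_d (a point): Top centre of a plain upright steel drive peg, 16 mm diameter, 60 mm tall (its top 115 mm above the table), on the deck 130 mm from the axis, 135 degrees clockwise of the next cup. The table is turned by pushing on such a peg.
- dish: Bystander, leave alone: white ceramic bowl, 100 mm wide, 40 mm high, loose. Origin: centre of its underside.
- spoon: Bystander, leave alone: white ceramic spoon, 170 mm long, loose. Origin: underside, near its middle.
- shaker: Bystander, leave alone: small glass shaker jar, 38 mm diameter, 62 mm high, standing loose on a column-side corner of the base plate. Origin: centre of its underside.
- spare_lid: Bystander, leave alone: small white lid, 49 mm diameter, 11 mm high, lying loose on the other column-side corner of the base plate. Origin: centre of its underside.
- spare_tub: Bystander, leave alone: white closed cup, 81 mm diameter, 52 mm high, loose on the table. Origin: centre of its underside.
- tray_tub: Bystander, leave alone: clear open plastic tub 170 x 115 x 45 mm, loose. Origin: centre of its underside.
- sauce: Bystander, leave alone: amber bottle, 64 mm diameter, 170 mm high, loose. Origin: centre of its underside.

How it is judged:
By the outcome, as a careful person would: the job done as asked, in the order asked, and still so for the second after the job is handed in, with the robot touching nothing.
It also fails if it takes over 72 s, if anything falls off the work surface, if the arm or the gripper's body presses on something with over 40 N, if the wrist force passes 120 N, or if a joint passes its speed limit or range.

## Robot

A 6-joint arm with a two-finger parallel gripper is mounted at the origin on the work surface. World frame = base frame: x ahead of the robot, y to its left, z up, the work surface at z = 0. Lengths are in m, angles in rad, forces in N, time in s.
With the tool pointing down it reaches from about 0.325 to 0.875 m from the base axis. Payload 4.4 kg.
Tool frame: the origin (TCP) lies on the centre line of the jaws, within the pads' length; the fingertips stand 14 mm ahead of it and the grasp point (between the pads) lies 5 mm behind it; z points along the fingers, y is the direction in which the jaws open and shut (so a half turn about z gives the same grasp; the last joint's range is limited). The gripper opens to 85 mm and grips with 20 to 120 N. Pads are 22 mm wide; open, the fingers measure 114 mm over their backs; the gripper's body (76 mm by 85 mm) begins 54 mm behind the grasp point. The pads swing forward as they close: fully open they stand 13 mm farther back than shut.
Start: joints at [-1.294, 0.207, 1.542, -0, 1.393, -0.15], TCP at [0.239, -0.523, 0.245] pointing down, gripper open.
Joint ranges: [-2.73, 2.73], [-0.86, 2.22], [0.23, 2.46], [-1.11, 4.25], [0.08, 2.63], [-2.82, 2.82]. Speed limits (rad/s): [2.79, 2.79, 3.14, 3.14, 3.14, 3.14].

## Interface

Orientations are given as a rotation vector (axis times angle).
In Python, from plant import env gives the robot as it stands.
- The arm moves only by the tool drive_tool, never from a script. Its argument "deltas" is a list of rows, each a list of 7 numbers: the shift along the tool's x, y, z in cm, then the turn, a rotation vector about the tool's x, y, z in degrees, then the gripper command: -1 is fully open, 1 is shut, values between are in proportion. In form: [[x, y, z, ax, ay, az, grip], ...]. A call has 1 to 20 rows; each row is the pose to reach, as a shift and turn from the pose measured when the call began, along the tool's axes at that moment; what a row does not reach only later rows make up. A row lasts 1/12 s, in which the tool goes at most 41.7 mm and 7.16 degrees, less where a joint would pass 70% of its speed; a pose out of reach is approached as far as the arm can. A call with a gripper value outside its range is refused whole. The fingers move at their own pace and stop on an object; the grip force is fixed at half the most. Time passes only in rows, so rows that repeat a pose let the fingers close. It gives the time, the measured TCP pose, the force and the opening at its end, in the units of the state.
- env.sense(): the state, without advancing time (a new reading comes with each control period).
- env.get_image(name): name is "scene" or "top"; returns the picture (480x640x3 uint8, red, green, blue); there is no depth.
- env.get_calibration(name): a dict with "intrinsics" (3x3 intrinsics, pixels), "origin" and "orientation" of the camera in the world. Camera axes: x right, y up, looking along -z (the intrinsics and any distortion apply to the point x, -y, -z); pixel columns grow to the right and rows downward; lengths in m; the calibration is good to about 2 mm. A picture is of the moment at which its call begins. get_calibration takes no time and is no camera call.
- env.hand_in(): hands the job in, once; it reports no verdict.
The state is a dict: "time_s": time; "q": joint angles; "qd": joint speeds; "joint_efforts": joint torques, N m; "tcp_pos": TCP position; "eef_rot": TCP orientation; "ft_force": force on the tool from outside, world axes, zero at the start; "torque": the same for the moment, N m; "gripper_width": finger opening in m.
Only numpy, scipy, OpenCV 4.12 (cv2) and the standard library are available. Lean on these libraries where they do the work, as an engineer would, in place of code of your own. Each camera call takes 0.05 s, during which the arm holds its last target. There are 200 camera calls.

## Working session

There is one attempt and no reset: what is moved stays moved. The work goes in short steps, Python scripts to look and compute and a tool call to move; the robot and the scene stay as the last step left them, time stands still between calls to the robot, and variables do not carry over. Pictures are saved under pics/ and viewed, about 8 in all and at most 12, crops included, and the job is handed in when it is done.

Besides the shell and the picture viewer there is one more tool, called as name(argument=value, ...), one argument or row to a line, values as JSON. drive_tool: Moves the arm, as the interface text tells. Its arguments: {"type":"object","properties":{"deltas":{"type":"array"}},"required":["deltas"]}

```bash
mkdir -p pics; ls
python3 - <<'E'
from plant import env
import cv2
for n in("scene","top"):
    cv2.imwrite(f"pics/{n}0.png",cv2.cvtColor(env.get_image(n),cv2.COLOR_RGB2BGR))
    c=env.get_calibration(n);print(n,c)
print(env.sense())
E
```

```text
pics
scene {'intrinsics': array([[620.44309532,   0.        , 317.20102523],
       [  0.        , 620.44309532, 238.49638736],
       [  0.        ,   0.        ,   1.        ]]), 'origin': array([ 1.0535954 , -0.69561627,  1.39011864]), 'orientation': array([0.63369663, 0.191779  , 0.56728813])}
top {'intrinsics': array([[483.89131511,   0.        , 319.85156324],
       [  0.        , 483.89131511, 243.68041601],
       [  0.        ,   0.        ,   1.        ]]), 'origin': array([0.33023388, 0.06966941, 1.67302228]), 'orientation': array([ 0.09795764, -0.10194049, -1.55844651])}
{'time_s': 0.1, 'q': array([-1.29351578e+00,  2.07376216e-01,  1.54280866e+00, -3.83791221e-05,
        1.39346336e+00, -1.50454670e-01]), 'qd': array([-4.73144173e-04, -2.27078460e-03, -4.80075564e-03, -1.71993903e-03,
       -6.74064933e-05,  3.17750131e-04]), 'joint_efforts': array([-4.07269363e-04, -3.84091222e+01, -2.92547411e+01, -2.81540051e-04,
        4.85887882e-03, -2.64632455e-06]), 'tcp_pos': array([ 0.23834128, -0.52256997,  0.24421945]), 'eef_rot': array([-3.06801423e+00, -6.66350231e-01,  2.63654982e-04]), 'ft_force': array([-0.15260047, -0.80056895,  0.51349655]), 'torque': array([-0.00136365,  0.03086886,  0.029141  ]), 'gripper_width': 0.08548998575802011}
```

View pics/scene0.png

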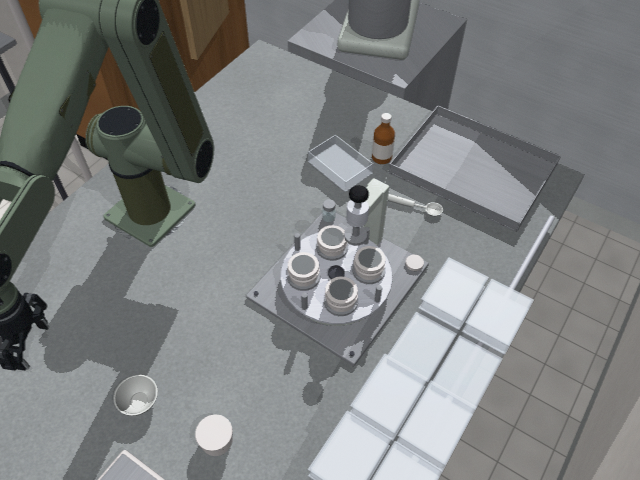

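View pics/top0.png

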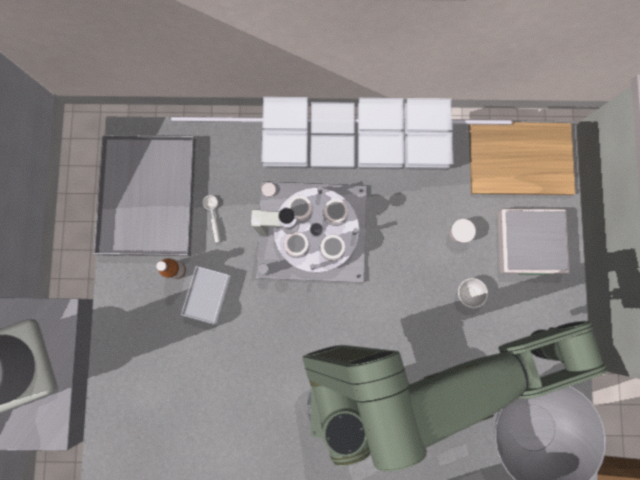

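The scene view shows the press at about (335,275) with its knob at (358,194). In the top view the deck centre is near (316,229), the knob at (287,215) and the column to its left (world +y). I'll enlarge both.

```bash
python3 - <<'E'
import cv2,numpy as np
a=cv2.imread("pics/top0.png")[175:290,245:405]; b=cv2.imread("pics/scene0.png")[170:370,240:440]
cv2.imwrite("pics/topc.png",cv2.resize(a,None,fx=5,fy=5,interpolation=cv2.INTER_CUBIC))
cv2.imwrite("pics/scenec.png",cv2.resize(b,None,fx=3,fy=3,interpolation=cv2.INTER_CUBIC))
E
cat > h.py <<'E'
import numpy as np,cv2
from plant import env
from scipy.spatial.transform import Rotation as R
def ray(n,u,v):
    c=env.get_calibration(n);K=c["intrinsics"];M=R.from_rotvec(c["orientation"]).as_matrix()
    d=M@np.array([(u-K[0,2])/K[0,0],-(v-K[1,2])/K[1,1],-1]);return c["origin"],d
def onz(n,u,v,z):
    o,d=ray(n,u,v);return o+d*(z-o[2])/d[2]
def proj(n,p):
    c=env.get_calibration(n);K=c["intrinsics"];M=R.from_rotvec(c["orientation"]).as_matrix()
    q=M.T@(np.asarray(p)-c["origin"]);return K[0,2]+K[0,0]*q[0]/-q[2],K[1,2]-K[1,1]*q[1]/-q[2]
E
```

```text
(no output)
```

View pics/topc.png

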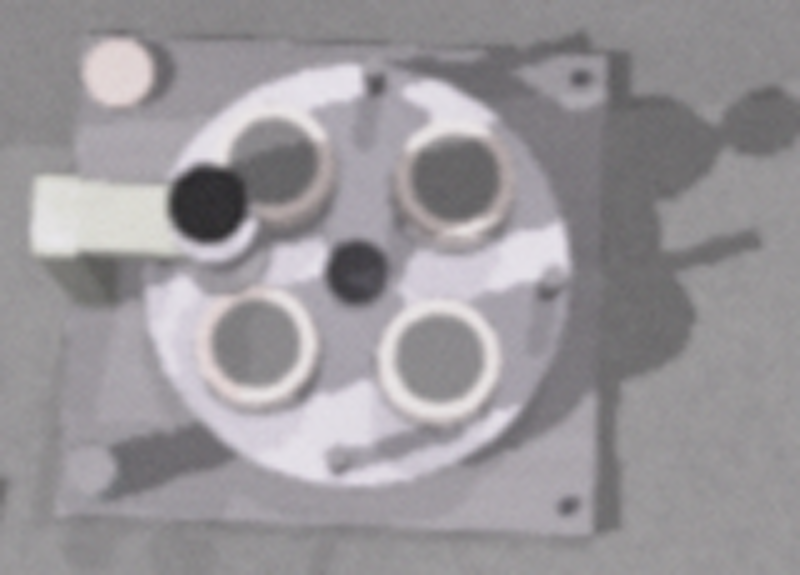

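View pics/scenec.png

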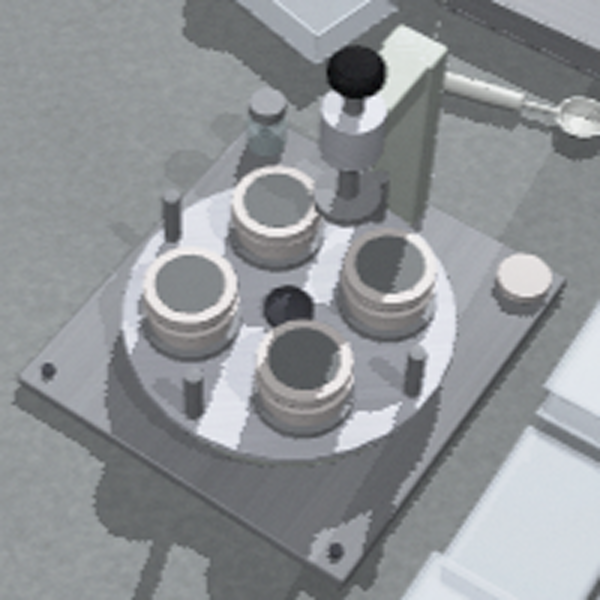

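The crops show the knob at full-image top (286.6,215.6) and scene (359,193). The peg tops visible from above are at (320,190), (355,232) and (313,266). The next cup is the one at upper left, clockwise of the ram. Next I triangulate.

```bash
cat >> h.py <<'E'
def tri(a,b):
    o1,d1=ray("top",*a);o2,d2=ray("scene",*b)
    d1=d1/np.linalg.norm(d1);d2=d2/np.linalg.norm(d2)
    t=np.linalg.lstsq(np.c_[d1,-d2],o2-o1,rcond=None)[0]
    p,q=o1+d1*t[0],o2+d2*t[1];return (p+q)/2,np.linalg.norm(p-q)
E
python3 - <<'E'
from h import *
np.set_printoptions(precision=4,suppress=True)
T=lambda x,y:(245+x/5-.4,175+y/5-.4)
S=lambda x,y:(240+x/3-.33,170+y/3-.33)
k=dict(knob=((208,203),(357,66),.299),hub=((357,270),(289,303),.07),
 pa=((375,77),(417,352),.115),pd=((550,283),(194,375),.115),pc=((338,456),(172,194),.115),
 nxt=((280,158),(390,262),.111),done=((260,345),(276,200),.103),third=((440,358),(190,285),.111),fourth=((455,180),(305,352),.111),
 ba=((580,78),(335,551),.015),bb=((568,505),(48,371),.015),spare=((118,72),(524,275),.026))
P={}
for n,(a,b,z) in k.items():
    p,e=tri(T(*a),S(*b)); t=onz("top",*T(*a),z);s=onz("scene",*S(*b),z);P[n]=(t+s)/2
    print(n,p,round(e,4),"planes",t[:2],s[:2])
m=(P["third"]+P["nxt"]+P["fourth"]+P["done"])/4;print("centre",m)
for a in P: 
    d=P[a]-m;print(a,np.hypot(*d[:2]).round(4),np.degrees(np.arctan2(d[1],d[0])).round(1))
E
```

```text
knob [0.5913 0.1673 0.2963] 0.0069 planes [0.5881 0.1649] [0.5948 0.1679]
hub [0.5892 0.0822 0.0695] 0.0067 planes [0.5865 0.08  ] [0.5917 0.0843]
pa [0.7144 0.0733 0.11  ] 0.0127 planes [0.7081 0.0693] [0.7201 0.0749]
pd [ 0.5763 -0.0437  0.1086] 0.0086 planes [ 0.572  -0.0461] [ 0.5817 -0.044 ]
pc [0.4602 0.0931 0.1182] 0.0074 planes [0.4577 0.0907] [0.4613 0.0978]
nxt [0.6549 0.1333 0.1212] 0.0078 planes [0.654  0.1312] [0.6544 0.1429]
done [0.5336 0.1452 0.1062] 0.008 planes [0.5309 0.1427] [0.5351 0.1502]
third [0.5249 0.0272 0.111 ] 0.0063 planes [0.5226 0.0251] [0.5272 0.0294]
fourth [0.6424 0.0192 0.1185] 0.0088 planes [0.6404 0.0161] [0.6431 0.0266]
ba [ 0.7345 -0.0722  0.0189] 0.0059 planes [ 0.7332 -0.0745] [ 0.7357 -0.0684]
bb [ 0.4358 -0.0636  0.0182] 0.006 planes [ 0.4338 -0.066 ] [ 0.4366 -0.0601]
spare [0.7335 0.25   0.0271] 0.0059 planes [0.7313 0.2482] [0.7353 0.2531]
centre [0.5885 0.083  0.109 ]
knob 0.0834 87.9
hub 0.0011 -52.2
pa 0.1261 -5.0
pd 0.1286 -95.2
pc 0.1294 175.0
nxt 0.0851 39.4
done 0.0843 131.2
third 0.0845 -138.8
fourth 0.0815 -49.2
ba 0.2125 -46.6
bb 0.2117 -136.4
spare 0.2215 49.2
```

```bash
cat >> h.py <<'E'
def delta(pos,yaw):
    "row for a downward tool at pos with tool-x yaw (deg)"
    s=env.sense();M=R.from_rotvec(s["eef_rot"])
    y=np.radians(yaw);x=np.array([np.cos(y),np.sin(y),0]);z=np.array([0,0,-1.])
    G=R.from_matrix(np.c_[x,np.cross(z,x),z])
    return np.r_[M.inv().apply(np.asarray(pos)-s["tcp_pos"])*100,np.degrees((M.inv()*G).as_rotvec())].round(2).tolist()
C=np.array([.589,.0825])
def push(phi,gap=0,r=.130,z=.094):
    f=np.radians(phi);u=np.array([np.cos(f),np.sin(f)]);t=np.array([-u[1],u[0]])
    return np.r_[C+r*u-(.019+gap)*t,z],phi-90
E
python3 - <<'E'
from h import *
p,y=push(175,.011,.133,.22);print(p,y,delta(p,y))
E
```

```text
[0.45912078 0.12397755 0.22      ] 85 [46.91, -49.67, 2.54, -0.1, -0.08, -60.49]
```

drive_tool(
  deltas=[
    [46.9, -49.7, 2.5, 0, 0, -60.5, 1],
    [46.9, -49.7, 2.5, 0, 0, -60.5, 1],
    [46.9, -49.7, 2.5, 0, 0, -60.5, 1],
    [46.9, -49.7, 2.5, 0, 0, -60.5, 1],
    [46.9, -49.7, 2.5, 0, 0, -60.5, 1],
    [46.9, -49.7, 2.5, 0, 0, -60.5, 1],
    [46.9, -49.7, 2.5, 0, 0, -60.5, 1],
    [46.9, -49.7, 2.5, 0, 0, -60.5, 1],
    [46.9, -49.7, 2.5, 0, 0, -60.5, 1],
    [46.9, -49.7, 2.5, 0, 0, -60.5, 1],
    [46.9, -49.7, 2.5, 0, 0, -60.5, 1],
    [46.9, -49.7, 2.5, 0, 0, -60.5, 1],
    [46.9, -49.7, 2.5, 0, 0, -60.5, 1],
    [46.9, -49.7, 2.5, 0, 0, -60.5, 1],
    [46.9, -49.7, 2.5, 0, 0, -60.5, 1],
    [46.9, -49.7, 2.5, 0, 0, -60.5, 1],
    [46.9, -49.7, 2.5, 0, 0, -60.5, 1],
    [46.9, -49.7, 2.5, 0, 0, -60.5, 1],
    [46.9, -49.7, 2.5, 0, 0, -60.5, 1],
    [46.9, -49.7, 2.5, 0, 0, -60.5, 1],
  ],
)

```text
time_s: 1.77
tcp_pos: [0.4583, 0.1237, 0.2199]
eef_rot: [-2.314, -2.121, 0.001]
ft_force: [0.0, 0.4, 0.2]
gripper_width: 0.0002
```

Run:
```python
from h import *
s=env.sense();print(s)
a=cv2.cvtColor(env.get_image("scene"),cv2.COLOR_RGB2BGR)[150:370,200:440]
for z in (.22-.014,):
    print(proj("scene",np.r_[s["tcp_pos"][:2],s["tcp_pos"][2]-.014]))
b=cv2.cvtColor(env.get_image("top"),cv2.COLOR_RGB2BGR)[175:320,245:405]
cv2.imwrite("pics/s1.png",np.hstack([cv2.resize(a,(436,400)),cv2.resize(b,(362,400))]))
p,y=push(175,.011,.133,.094);print(delta(p,y))
```

```text
{'time_s': 1.7667, 'q': array([8.00272097e-02, 1.51924119e-02, 1.80770135e+00, 1.47759514e-03,
       1.32052386e+00, 1.66844186e-01]), 'qd': array([-0.02428353, -0.01129986,  0.00714012,  0.00300196, -0.00310632,
        0.00274661]), 'joint_efforts': array([ 6.26596045e-01, -2.87618977e+01, -2.84575814e+01,  5.16082649e-02,
       -9.14363918e-03, -5.72449717e-04]), 'tcp_pos': array([0.45827846, 0.12366373, 0.21990463]), 'eef_rot': array([-2.31447840e+00, -2.12100377e+00,  8.78680572e-04]), 'ft_force': array([0.00043236, 0.38846238, 0.20219233]), 'torque': array([-0.03293872, -0.01290529,  0.02896993]), 'gripper_width': 0.00016790365879592773}
(np.float64(300.97345927097945), np.float64(204.79082404418992))
[0.07, 0.07, 12.62, -0.08, -0.09, -0.09]
```

View pics/s1.png

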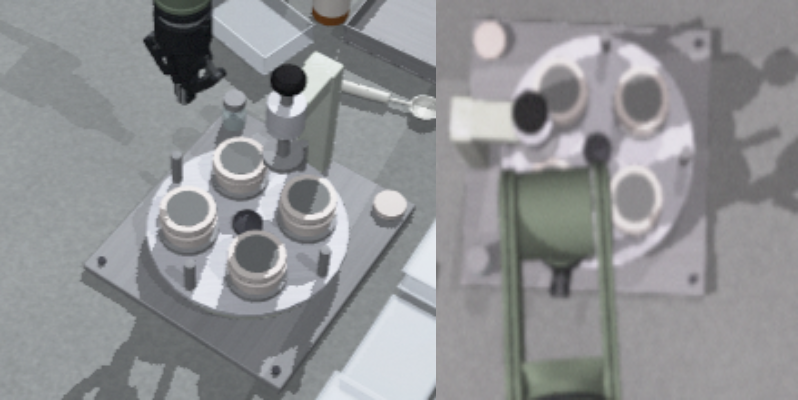

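The tip appears in the scene view at (301,205), matching its projection (301,204.8), and it stands clear of peg and column. I'm going down beside peg_c.

drive_tool(
  deltas=[
    [0.1, 0.1, 3, 0, 0, 0, 1],
    [0.1, 0.1, 5, 0, 0, 0, 1],
    [0.1, 0.1, 7, 0, 0, 0, 1],
    [0.1, 0.1, 9, 0, 0, 0, 1],
    [0.1, 0.1, 11, 0, 0, 0, 1],
    [0.1, 0.1, 12.6, 0, 0, 0, 1],
    [0.1, 0.1, 12.6, 0, 0, 0, 1],
    [0.1, 0.1, 12.6, 0, 0, 0, 1],
  ],
)

```text
time_s: 2.53
tcp_pos: [0.4586, 0.1231, 0.0937]
eef_rot: [-2.318, -2.116, 0.002]
ft_force: [0.3, -0.3, -0.0]
gripper_width: 0.0
```

Run:
```python
from h import *
for phi in (172,175,178,181,184,187,190): print(phi,delta(*push(phi)))
```

```text
172 [-0.33, 0.46, -0.03, -0.2, -0.05, 2.8]
175 [-1.01, 0.34, -0.03, -0.2, -0.06, -0.2]
178 [-1.69, 0.26, -0.03, -0.2, -0.06, -3.2]
181 [-2.37, 0.22, -0.03, -0.19, -0.07, -6.2]
184 [-3.06, 0.21, -0.03, -0.19, -0.07, -9.2]
187 [-3.75, 0.24, -0.03, -0.19, -0.08, -12.2]
190 [-4.43, 0.31, -0.03, -0.19, -0.08, -15.2]
```

drive_tool(
  deltas=[
    [-0.4, 0.4, 0, 0, 0, 0, 1],
    [-0.7, 0.4, 0, 0, 0, 0, 1],
    [-1.0, 0.3, 0, 0, 0, 0, 1],
    [-1.3, 0.3, 0, 0, 0, -1.5, 1],
    [-1.7, 0.3, 0, 0, 0, -3.2, 1],
    [-2.0, 0.2, 0, 0, 0, -4.7, 1],
    [-2.4, 0.2, 0, 0, 0, -6.2, 1],
    [-2.7, 0.2, 0, 0, 0, -7.7, 1],
    [-3.1, 0.2, 0, 0, 0, -9.2, 1],
    [-3.4, 0.2, 0, 0, 0, -10.7, 1],
    [-3.7, 0.2, 0, 0, 0, -12.2, 1],
    [-4.1, 0.3, 0, 0, 0, -13.7, 1],
    [-4.4, 0.3, 0, 0, 0, -15.2, 1],
    [-4.4, 0.3, 0, 0, 0, -15.2, 1],
  ],
)

```text
time_s: 3.7
tcp_pos: [0.4584, 0.0785, 0.0947]
eef_rot: [-2.019, -2.405, -0.0]
ft_force: [0.7, -1.1, -0.0]
gripper_width: -0.0002
```

Run:
```python
from h import *
for phi in range(190,224,3): print(phi,delta(*push(phi)))
```

```text
190 [0.02, -0.07, 0.07, -0.06, -0.08, -0.01]
193 [-0.66, -0.15, 0.07, -0.05, -0.09, -3.01]
196 [-1.35, -0.19, 0.07, -0.05, -0.09, -6.01]
199 [-2.03, -0.2, 0.07, -0.05, -0.09, -9.01]
202 [-2.72, -0.18, 0.07, -0.05, -0.09, -12.01]
205 [-3.41, -0.11, 0.07, -0.05, -0.09, -15.01]
208 [-4.09, -0.02, 0.07, -0.04, -0.09, -18.01]
211 [-4.76, 0.12, 0.06, -0.04, -0.09, -21.01]
214 [-5.43, 0.29, 0.06, -0.04, -0.09, -24.01]
217 [-6.08, 0.49, 0.06, -0.04, -0.1, -27.01]
220 [-6.73, 0.73, 0.06, -0.03, -0.1, -30.01]
223 [-7.36, 1.0, 0.06, -0.03, -0.1, -33.01]
```

drive_tool(
  deltas=[
    [-0.2, -0.1, 0.1, 0, 0, -1, 1],
    [-0.4, -0.1, 0.1, 0, 0, -2, 1],
    [-0.7, -0.1, 0.1, 0, 0, -3, 1],
    [-0.9, -0.2, 0.1, 0, 0, -4, 1],
    [-1.1, -0.2, 0.1, 0, 0, -5, 1],
    [-1.3, -0.2, 0.1, 0, 0, -6, 1],
    [-1.6, -0.2, 0.1, 0, 0, -7, 1],
    [-1.8, -0.2, 0.1, 0, 0, -8, 1],
    [-2.0, -0.2, 0.1, 0, 0, -9, 1],
  ],
)

```text
time_s: 4.45
tcp_pos: [0.4598, 0.0582, 0.0936]
eef_rot: [-1.821, -2.557, -0.0]
ft_force: [-0.9, 1.4, 1.4]
gripper_width: -0.0003
```

Run:
```python
from h import *
s=env.sense();f=R.from_rotvec(s["eef_rot"]).inv().apply(s["ft_force"]);print(f,s["torque"])
a=cv2.cvtColor(env.get_image("scene"),cv2.COLOR_RGB2BGR)[170:370,240:440]
cv2.imwrite("pics/s2.png",cv2.resize(a,None,fx=3,fy=3,interpolation=cv2.INTER_CUBIC))
```

```text
[ 1.63137449 -0.36509875 -1.43648787] [ 0.312522    0.05942717 -0.03139321]
```

View pics/s2.png

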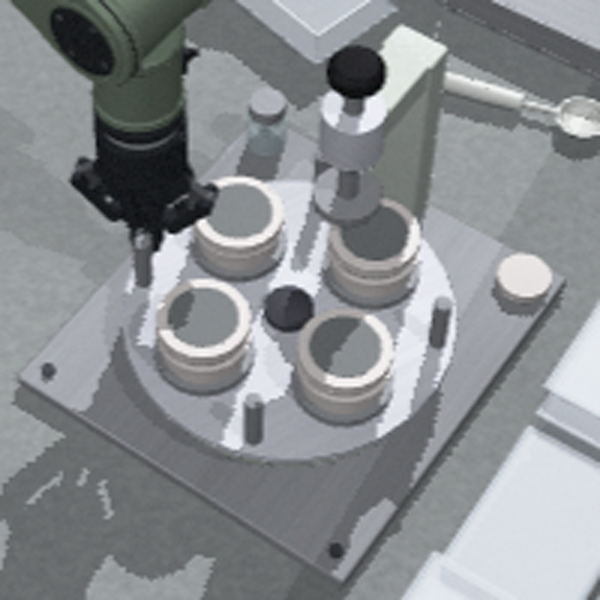

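Turntable follows the finger; nothing else disturbed. Pushing on, slower.

drive_tool(
  deltas=[
    [-0.2, 0, 0, 0, 0, -1, 1],
    [-0.4, -0.1, 0, 0, 0, -2, 1],
    [-0.6, -0.1, 0, 0, 0, -2.6, 1],
    [-0.8, -0.1, 0, 0, 0, -3.5, 1],
    [-1.0, -0.1, 0, 0, 0, -4.4, 1],
    [-1.2, -0.1, 0, 0, 0, -5.3, 1],
    [-1.4, -0.1, 0, 0, 0, -6, 1],
    [-1.4, -0.1, 0, 0, 0, -6, 1],
  ],
)

```text
time_s: 5.17
tcp_pos: [0.4634, 0.0438, 0.0934]
eef_rot: [-1.684, -2.65, 0.001]
ft_force: [-0.2, 1.1, -0.7]
gripper_width: -0.0002
```

```bash
cat > f.py <<'E'
from h import *
s=env.sense();print("tool f",R.from_rotvec(s["eef_rot"]).inv().apply(s["ft_force"]).round(2))
p,r=s["tcp_pos"],R.from_rotvec(s["eef_rot"]).as_matrix()[:2,0]
g=p[:2]-r*.019-C; print("peg r,phi",np.hypot(*g).round(4),(np.degrees(np.arctan2(g[1],g[0]))%360).round(2),"yaw+90",(np.degrees(np.arctan2(r[1],r[0]))+90).round(2),"t",s["time_s"])
E
python3 - <<'E'
import f
from f import *
for d in (1,2,3,4,6,8): print(d,delta(*push(205+d)))
E
```

```text
tool f [1.14 0.26 0.68]
peg r,phi 0.1301 205.44 yaw+90 205.13 t 5.1667
1 [-0.13, -0.01, -0.06, -0.09, -0.06, -0.87]
2 [-0.36, -0.04, -0.06, -0.09, -0.06, -1.87]
3 [-0.58, -0.07, -0.06, -0.09, -0.06, -2.87]
4 [-0.81, -0.09, -0.06, -0.09, -0.06, -3.87]
6 [-1.27, -0.11, -0.06, -0.09, -0.06, -5.87]
8 [-1.73, -0.12, -0.06, -0.09, -0.07, -7.87]
```

drive_tool(
  deltas=[
    [-0.1, 0, -0.1, 0, 0, -0.8, 1],
    [-0.2, 0, -0.1, 0, 0, -1.2, 1],
    [-0.3, 0, -0.1, 0, 0, -1.6, 1],
    [-0.4, 0, -0.1, 0, 0, -2, 1],
    [-0.5, -0.1, -0.1, 0, 0, -2.4, 1],
    [-0.6, -0.1, -0.1, 0, 0, -2.9, 1],
    [-0.7, -0.1, -0.1, 0, 0, -3.4, 1],
  ],
)

```text
time_s: 5.75
tcp_pos: [0.4655, 0.037, 0.0944]
eef_rot: [-1.604, -2.7, 0.001]
ft_force: [-1.1, 2.0, -0.9]
gripper_width: 0.0001
```

```bash
python3 f.py
```

```text
tool f [2.3  0.02 0.86]
peg r,phi 0.1302 208.53 yaw+90 208.58 t 5.75
```

drive_tool(
  deltas=[
    [-0.1, 0, 0, 0, 0, -0.5, 1],
    [-0.2, 0, 0, 0, 0, -0.9, 1],
    [-0.3, 0, 0, 0, 0, -1.3, 1],
    [-0.4, 0, 0, 0, 0, -1.7, 1],
    [-0.5, 0, 0, 0, 0, -2.1, 1],
    [-0.6, -0.1, 0, 0, 0, -2.6, 1],
  ],
)

```text
time_s: 6.25
tcp_pos: [0.4677, 0.0317, 0.0944]
eef_rot: [-1.541, -2.736, -0.001]
ft_force: [-0.1, 5.5, -1.6]
gripper_width: 0.0001
```

```bash
python3 f.py
```

```text
tool f [4.78 2.8  1.56]
peg r,phi 0.1301 211.03 yaw+90 211.21 t 6.25
```

drive_tool(
  deltas=[
    [-0.1, 0, 0, 0, 0, -0.5, 1],
    [-0.2, 0, 0, 0, 0, -0.9, 1],
    [-0.3, 0, 0, 0, 0, -1.3, 1],
    [-0.4, 0, 0, 0, 0, -1.7, 1],
    [-0.5, 0, 0, 0, 0, -2.1, 1],
    [-0.6, -0.1, 0, 0, 0, -2.6, 1],
  ],
)

```text
time_s: 6.75
tcp_pos: [0.4696, 0.0273, 0.0944]
eef_rot: [-1.477, -2.768, -0.004]
ft_force: [-1.0, 8.3, 0.9]
gripper_width: 0.0
```

```bash
python3 f.py
```

```text
tool f [ 7.44  3.81 -0.9 ]
peg r,phi 0.1299 213.13 yaw+90 213.84 t 6.75
```

drive_tool(
  deltas=[
    [-0.1, 0, 0, 0, 0, -0.3, 1],
    [-0.2, 0, 0, 0, 0, -0.7, 1],
    [-0.3, 0, 0, 0, 0, -1.1, 1],
    [-0.4, 0, 0, 0, 0, -1.5, 1],
    [-0.5, 0, 0, 0, 0, -1.9, 1],
  ],
)

```text
time_s: 7.17
tcp_pos: [0.4712, 0.024, 0.0943]
eef_rot: [-1.428, -2.79, -0.005]
ft_force: [-6.6, 6.4, 4.6]
gripper_width: 0.0002
```

```bash
python3 f.py
```

```text
tool f [ 9.1  -1.64 -4.55]
peg r,phi 0.1298 214.71 yaw+90 215.78 t 7.1667
```

drive_tool(
  deltas=[
    [-0.1, 0, 0, 0, 0, -0.1, 1],
    [-0.2, 0, 0, 0, 0, -0.4, 1],
    [-0.3, 0, 0, 0, 0, -0.7, 1],
    [-0.4, 0, 0, 0, 0, -1.0, 1],
    [-0.5, 0, 0, 0, 0, -1.4, 1],
  ],
)

```text
time_s: 7.58
tcp_pos: [0.4729, 0.0209, 0.0943]
eef_rot: [-1.391, -2.805, -0.005]
ft_force: [-6.0, 6.5, 5.5]
gripper_width: -0.0
```

```bash
python3 f.py
```

```text
tool f [ 8.89 -0.82 -5.4 ]
peg r,phi 0.1297 216.28 yaw+90 217.23 t 7.5833
```

drive_tool(
  deltas=[
    [-0.1, 0, 0, 0, 0, -0.2, 1],
    [-0.2, 0, 0, 0, 0, -0.5, 1],
    [-0.3, 0, 0, 0, 0, -0.8, 1],
    [-0.4, 0, 0, 0, 0, -1.2, 1],
    [-0.5, 0, 0, 0, 0, -1.6, 1],
  ],
)

```text
time_s: 8.0
tcp_pos: [0.4746, 0.0177, 0.0943]
eef_rot: [-1.349, -2.821, -0.006]
ft_force: [-5.6, 5.4, 7.2]
gripper_width: 0.0001
```

```bash
python3 f.py
```

```text
tool f [ 7.82 -0.95 -7.09]
peg r,phi 0.1297 217.84 yaw+90 218.88 t 8.0
```

drive_tool(
  deltas=[
    [-0.1, 0, -0.05, 0, 0, -0.2, 1],
    [-0.2, 0, -0.1, 0, 0, -0.5, 1],
    [-0.3, 0, -0.1, 0, 0, -0.8, 1],
    [-0.4, 0, -0.1, 0, 0, -1.2, 1],
    [-0.5, 0, -0.1, 0, 0, -1.6, 1],
  ],
)

```text
time_s: 8.42
tcp_pos: [0.476, 0.015, 0.0946]
eef_rot: [-1.307, -2.836, -0.007]
ft_force: [-5.7, 7.2, 2.8]
gripper_width: 0.0001
```

```bash
python3 f.py
```

```text
tool f [ 9.17  0.34 -2.59]
peg r,phi 0.1297 219.14 yaw+90 220.53 t 8.4167
```

drive_tool(
  deltas=[
    [-0.1, 0, 0, 0, 0, 0, 1],
    [-0.2, 0, 0, 0, 0, -0.3, 1],
    [-0.3, 0, 0, 0, 0, -0.6, 1],
    [-0.4, 0, 0, 0, 0, -0.9, 1],
  ],
)

```text
time_s: 8.75
tcp_pos: [0.4774, 0.013, 0.0944]
eef_rot: [-1.282, -2.843, -0.008]
ft_force: [-6.1, 6.1, 5.6]
gripper_width: -0.0001
```

```bash
python3 f.py
```

```text
tool f [ 8.72 -0.58 -5.39]
peg r,phi 0.1297 220.22 yaw+90 221.47 t 8.75
```

drive_tool(
  deltas=[
    [-0.1, 0, -0.05, 0, 0, 0, 1],
    [-0.2, 0, -0.05, 0, 0, -0.3, 1],
    [-0.3, 0, -0.05, 0, 0, -0.6, 1],
    [-0.4, 0, -0.05, 0, 0, -0.9, 1],
  ],
)

```text
time_s: 9.08
tcp_pos: [0.4786, 0.011, 0.0945]
eef_rot: [-1.256, -2.85, -0.009]
ft_force: [-5.0, 6.3, 3.7]
gripper_width: -0.0002
```

```bash
python3 f.py
```

```text
tool f [ 8.12  0.55 -3.5 ]
peg r,phi 0.1297 221.21 yaw+90 222.42 t 9.0833
```

drive_tool(
  deltas=[
    [-0.1, 0, -0.05, 0, 0, 0, 1],
    [-0.2, 0, -0.05, 0, 0, -0.3, 1],
    [-0.3, 0, -0.05, 0, 0, -0.6, 1],
    [-0.4, 0, -0.05, 0, 0, -0.9, 1],
  ],
)

```text
time_s: 9.42
tcp_pos: [0.4798, 0.0092, 0.0946]
eef_rot: [-1.231, -2.857, -0.01]
ft_force: [-7.0, 6.0, 3.3]
gripper_width: 0.0
```

```bash
python3 f.py
```

```text
tool f [ 9.31 -0.96 -2.98]
peg r,phi 0.1298 222.17 yaw+90 223.36 t 9.4167
```

drive_tool(
  deltas=[
    [-0.1, 0, -0.05, 0, 0, 0, 1],
    [-0.2, 0, -0.05, 0, 0, -0.3, 1],
    [-0.3, 0, -0.05, 0, 0, -0.6, 1],
    [-0.4, 0, -0.05, 0, 0, -0.9, 1],
  ],
)

```text
time_s: 9.75
tcp_pos: [0.481, 0.0074, 0.0946]
eef_rot: [-1.206, -2.863, -0.012]
ft_force: [-5.9, 6.3, 4.0]
gripper_width: 0.0001
```

```bash
python3 f.py
```

```text
tool f [ 8.72  0.15 -3.66]
peg r,phi 0.1297 223.11 yaw+90 224.31 t 9.75
```

drive_tool(
  deltas=[
    [-0.1, 0, -0.05, 0, 0, 0, 1],
    [-0.2, 0, -0.05, 0, 0, -0.3, 1],
    [-0.3, 0, -0.05, 0, 0, -0.6, 1],
    [-0.4, 0, -0.05, 0, 0, -0.9, 1],
  ],
)

```text
time_s: 10.08
tcp_pos: [0.4822, 0.0057, 0.0947]
eef_rot: [-1.18, -2.869, -0.013]
ft_force: [-6.2, 5.5, 3.0]
gripper_width: -0.0002
```

```bash
python3 f.py
```

```text
tool f [ 8.38 -0.47 -2.63]
peg r,phi 0.1298 224.02 yaw+90 225.26 t 10.0833
```

drive_tool(
  deltas=[
    [-0.1, 0, -0.05, 0, 0, 0, 1],
    [-0.2, 0, -0.05, 0, 0, -0.3, 1],
    [-0.3, 0, -0.05, 0, 0, -0.6, 1],
    [-0.4, 0, -0.05, 0, 0, -0.9, 1],
  ],
)

```text
time_s: 10.42
tcp_pos: [0.4864, 0.0019, 0.0955]
eef_rot: [-1.158, -2.882, -0.013]
ft_force: [0.6, -0.2, 0.8]
gripper_width: 0.0003
```

```bash
python3 f.py
```

```text
tool f [-0.52  0.27 -0.81]
peg r,phi 0.1291 226.53 yaw+90 226.21 t 10.4167
```

The push dropped to zero and the tool jumped forward, so it clicked. Now I creep to feel the stop.

drive_tool(
  deltas=[
    [-0.05, 0, 0, 0, 0, 0, 1],
    [-0.1, 0, 0, 0, 0, 0, 1],
    [-0.15, 0, 0, 0, 0, 0, 1],
    [-0.2, 0, 0, 0, 0, 0, 1],
  ],
)

```text
time_s: 10.75
tcp_pos: [0.4883, 0.0002, 0.0956]
eef_rot: [-1.159, -2.882, -0.013]
ft_force: [-1.0, -0.1, -0.2]
gripper_width: -0.0001
```

```bash
python3 f.py
```

```text
tool f [ 0.59 -0.77  0.27]
peg r,phi 0.1291 227.63 yaw+90 226.2 t 10.75
```

drive_tool(
  deltas=[
    [-0.05, 0, 0, 0, 0, 0, 1],
    [-0.1, 0, 0, 0, 0, 0, 1],
    [-0.15, 0, 0, 0, 0, 0, 1],
  ],
)

```text
time_s: 11.0
tcp_pos: [0.4894, -0.0008, 0.0955]
eef_rot: [-1.159, -2.882, -0.013]
ft_force: [-0.6, 0.3, 0.3]
gripper_width: 0.0
```

```bash
python3 f.py
```

```text
tool f [ 0.68 -0.23 -0.25]
peg r,phi 0.1292 228.32 yaw+90 226.19 t 11.0
```

drive_tool(
  deltas=[
    [-0.05, 0, 0, 0, 0, 0, 1],
    [-0.1, 0, 0, 0, 0, 0, 1],
    [-0.15, 0, 0, 0, 0, 0, 1],
  ],
)

```text
time_s: 11.25
tcp_pos: [0.4902, -0.0017, 0.0954]
eef_rot: [-1.158, -2.882, -0.013]
ft_force: [-1.4, 1.9, 1.6]
gripper_width: 0.0002
```

```bash
python3 f.py
```

```text
tool f [ 2.4   0.42 -1.54]
peg r,phi 0.1292 228.84 yaw+90 226.2 t 11.25
```

Contact again (2.4 N). Small steps now.

drive_tool(
  deltas=[
    [-0.05, 0, 0, 0, 0, 0, 1],
    [-0.1, 0, 0, 0, 0, 0, 1],
    [-0.15, 0, 0, 0, 0, 0, 1],
  ],
)

```text
time_s: 11.5
tcp_pos: [0.4909, -0.0024, 0.0954]
eef_rot: [-1.158, -2.881, -0.013]
ft_force: [-2.5, 3.0, 2.3]
gripper_width: 0.0
```

```bash
python3 f.py
```

```text
tool f [ 3.97  0.45 -2.18]
peg r,phi 0.1293 229.28 yaw+90 226.2 t 11.5
```

drive_tool(
  deltas=[
    [-0.05, 0, 0, 0, 0, 0, 1],
    [-0.1, 0, 0, 0, 0, 0, 1],
    [-0.15, 0, 0, 0, 0, 0, 1],
  ],
)

```text
time_s: 11.75
tcp_pos: [0.4912, -0.0026, 0.0952]
eef_rot: [-1.157, -2.878, -0.014]
ft_force: [-4.3, 4.6, 5.4]
gripper_width: -0.0002
```

```bash
python3 f.py
```

```text
tool f [ 6.52  0.29 -5.18]
peg r,phi 0.1293 229.42 yaw+90 226.2 t 11.75
```

drive_tool(
  deltas=[
    [-0.15, 0, -0.1, 0, 0, 0, 1],
    [-0.2, 0, -0.1, 0, 0, 0, 1],
    [-0.25, 0, -0.1, 0, 0, 0, 1],
    [-0.3, 0, -0.1, 0, 0, 0, 1],
    [-0.3, 0, -0.1, 0, 0, 0, 1],
  ],
)

```text
time_s: 12.17
tcp_pos: [0.4913, -0.0028, 0.0954]
eef_rot: [-1.155, -2.872, -0.017]
ft_force: [-5.6, 7.4, 4.4]
gripper_width: -0.0002
```

```bash
python3 f.py
```

```text
tool f [ 9.31  1.44 -3.97]
peg r,phi 0.1294 229.52 yaw+90 226.19 t 12.1667
```

drive_tool(
  deltas=[
    [-0.3, 0, -0.1, 0, 0, 0, 1],
    [-0.4, 0, -0.1, 0, 0, 0, 1],
    [-0.5, 0, -0.1, 0, 0, 0, 1],
    [-0.5, 0, -0.1, 0, 0, 0, 1],
  ],
)

```text
time_s: 12.5
tcp_pos: [0.4915, -0.003, 0.0954]
eef_rot: [-1.151, -2.863, -0.022]
ft_force: [-9.3, 11.3, 7.7]
gripper_width: -0.0001
```

```bash
python3 f.py
```

```text
tool f [14.91  1.67 -6.9 ]
peg r,phi 0.1295 229.64 yaw+90 226.18 t 12.5
```

The stop is solid: about 15 N with no further motion. I'm backing off and lifting.

drive_tool(
  deltas=[
    [0.2, 0, 0, 0, 0, 0, 1],
    [0.5, 0, 0, 0, 0, 0, 1],
    [0.8, 0, 0, 0, 0, 0, 1],
    [0.8, 0, 0, 0, 0, 0, 1],
    [0.8, 0, -2, 0, 0, 0, 1],
    [0.8, 0, -5, 0, 0, 0, 1],
    [0.8, 0, -8, 0, 0, 0, 1],
    [0.8, 0, -12, 0, 0, 0, 1],
    [0.8, 0, -16, 0, 0, 0, 1],
    [0.8, 0, -20, 0, 0, 0, 1],
    [0.8, 0, -24, 0, 0, 0, 1],
    [0.8, 0, -28, 0, 0, 0, 1],
    [0.8, 0, -28, 0, 0, 0, 1],
  ],
)

```text
time_s: 13.58
tcp_pos: [0.5029, -0.0084, 0.3858]
eef_rot: [-1.159, -2.88, -0.026]
ft_force: [0.6, -0.4, 0.4]
gripper_width: -0.0003
```

Run:
```python
from h import *
s=env.sense();print(s["tcp_pos"],s["q"])
a=cv2.cvtColor(env.get_image("scene"),cv2.COLOR_RGB2BGR)[170:370,240:440]
cv2.imwrite("pics/s3.png",cv2.resize(a,None,fx=3,fy=3,interpolation=cv2.INTER_CUBIC))
```

```text
[ 0.50288776 -0.00839382  0.38583164] [-0.20306811 -0.00380398  1.48715719  0.02334541  1.69110522 -1.0061598 ]
```

View pics/s3.png

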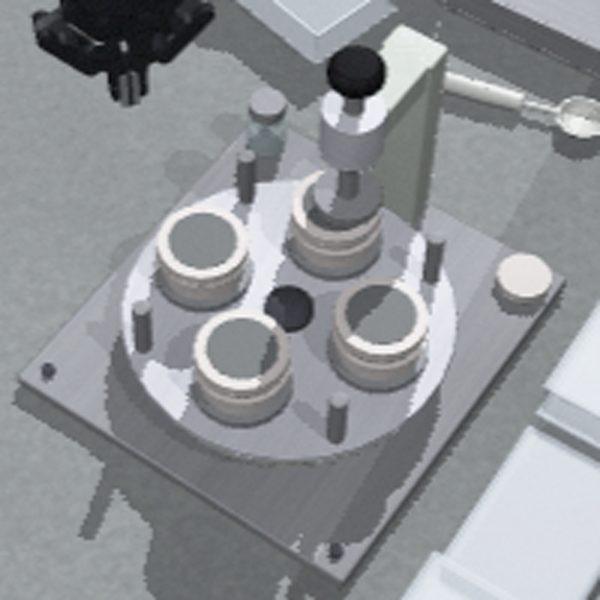

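Run:
```python
from h import *
s=env.sense();M=R.from_rotvec(s["eef_rot"]).as_matrix()
print("tip proj",proj("scene",s["tcp_pos"]+.014*M[:,2]),"seen ~",(240+128/3,170+100/3))
S=lambda x,y:(240+x/3-.33,170+y/3-.33)
for p in ((142,306),(337,400),(433,238),(247,155)):
    d=onz("scene",*S(*p),.115)[:2]-np.array([.592,.0845]);print(np.hypot(*d),np.degrees(np.arctan2(d[1],d[0]))%360)
print(delta([.592,.167,.345],90))
```

```text
tip proj (np.float64(281.3217797916475), np.float64(202.92302565433414)) seen ~ (282.6666666666667, 203.33333333333334)
0.12838445957201147 229.00820444285574
0.12937164970125786 319.2435352971339
0.12711062825520272 50.26821849360097
0.1320833626042989 139.57510877347667
[5.44, 18.89, 3.91, -1.1, -2.43, 46.15]
```

The next cup is under the ram, and the pegs read a phase of about 229.5°, matching the stop position (index about +0.1 rad). Moving above the knob.

drive_tool(
  deltas=[
    [5.4, 18.9, 3.9, -1.1, -2.4, 46, 1],
    [5.4, 18.9, 3.9, -1.1, -2.4, 46, 1],
    [5.4, 18.9, 3.9, -1.1, -2.4, 46, 1],
    [5.4, 18.9, 3.9, -1.1, -2.4, 46, 1],
    [5.4, 18.9, 3.9, -1.1, -2.4, 46, 1],
    [5.4, 18.9, 3.9, -1.1, -2.4, 46, 1],
    [5.4, 18.9, 3.9, -1.1, -2.4, 46, 1],
    [5.4, 18.9, 3.9, -1.1, -2.4, 46, 1],
    [5.4, 18.9, 3.9, -1.1, -2.4, 46, 1],
    [5.4, 18.9, 3.9, -1.1, -2.4, 46, 1],
  ],
)

```text
time_s: 14.47
tcp_pos: [0.5922, 0.1662, 0.3444]
eef_rot: [-2.217, -2.225, 0.001]
ft_force: [-0.7, 0.2, -0.1]
gripper_width: -0.0001
```

Run:
```python
from h import *
s=env.sense();print(s["tcp_pos"])
a=cv2.cvtColor(env.get_image("scene"),cv2.COLOR_RGB2BGR)[120:320,260:460]
cv2.imwrite("pics/s4.png",cv2.resize(a,None,fx=3,fy=3,interpolation=cv2.INTER_CUBIC))
u=proj("scene",s["tcp_pos"]-[0,0,.014]);print("tip",((u[0]-260)*3,(u[1]-120)*3))
print(delta([.592,.167,.317],90))
```

```text
[0.5922385  0.16620279 0.34442885]
tip (np.float64(294.22292179932896), np.float64(187.70977323113078))
[0.09, -0.03, 2.78, -0.02, -0.02, 0.17]
```

View pics/s4.png

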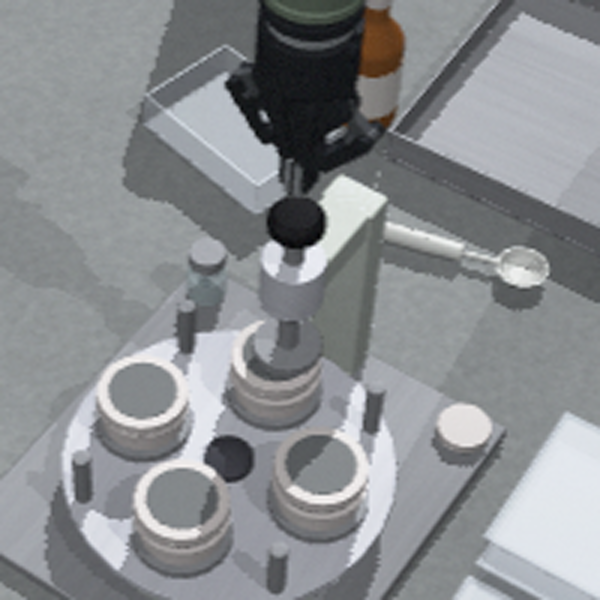

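The tip at (292,187) sits directly above the knob at (297,216) in the crop, centred within about 3 mm. Pressing down.

drive_tool(
  deltas=[
    [0.1, 0, 1.2, 0, 0, 0, 1],
    [0.1, 0, 2.2, 0, 0, 0, 1],
    [0.1, 0, 2.8, 0, 0, 0, 1],
    [0.1, 0, 3.2, 0, 0, 0, 1],
    [0.1, 0, 3.5, 0, 0, 0, 1],
    [0.1, 0, 3.8, 0, 0, 0, 1],
    [0.1, 0, 4.0, 0, 0, 0, 1],
  ],
)

```text
time_s: 15.1
tcp_pos: [0.592, 0.1669, 0.3055]
eef_rot: [-2.218, -2.225, 0.001]
ft_force: [-3.2, -2.3, 5.7]
gripper_width: -0.0
```

drive_tool(
  deltas=[
    [0, 0, 0.2, 0, 0, 0, 1],
    [0, 0, 0.4, 0, 0, 0, 1],
    [0, 0, 0.6, 0, 0, 0, 1],
    [0, 0, 0.8, 0, 0, 0, 1],
    [0, 0, 0.9, 0, 0, 0, 1],
  ],
)

```text
time_s: 15.52
tcp_pos: [0.592, 0.1669, 0.2991]
eef_rot: [2.217, 2.224, 0.001]
ft_force: [-5.4, -1.8, 11.4]
gripper_width: 0.0001
```

drive_tool(
  deltas=[
    [0, 0, 0.2, 0, 0, 0, 1],
    [0, 0, 0.3, 0, 0, 0, 1],
    [0, 0, 0.4, 0, 0, 0, 1],
    [0, 0, 0.5, 0, 0, 0, 1],
  ],
)

```text
time_s: 15.85
tcp_pos: [0.5921, 0.1669, 0.2972]
eef_rot: [2.216, 2.224, 0.004]
ft_force: [-5.4, -1.6, 10.6]
gripper_width: 0.0002
```

drive_tool(
  deltas=[
    [0, 0, 0.3, 0, 0, 0, 1],
    [0, 0, 0.4, 0, 0, 0, 1],
    [0, 0, 0.5, 0, 0, 0, 1],
    [0, 0, 0.6, 0, 0, 0, 1],
  ],
)

```text
time_s: 16.18
tcp_pos: [0.592, 0.1669, 0.2945]
eef_rot: [2.214, 2.223, 0.006]
ft_force: [-6.5, -1.4, 12.2]
gripper_width: -0.0001
```

drive_tool(
  deltas=[
    [0, 0, 0.3, 0, 0, 0, 1],
    [0, 0, 0.4, 0, 0, 0, 1],
    [0, 0, 0.5, 0, 0, 0, 1],
    [0, 0, 0.5, 0, 0, 0, 1],
  ],
)

```text
time_s: 16.52
tcp_pos: [0.592, 0.1669, 0.293]
eef_rot: [2.213, 2.222, 0.008]
ft_force: [-6.7, -1.8, 11.6]
gripper_width: 0.0003
```

drive_tool(
  deltas=[
    [0, 0, 0.3, 0, 0, 0, 1],
    [0, 0, 0.5, 0, 0, 0, 1],
    [0, 0, 0.6, 0, 0, 0, 1],
    [0, 0, 0.6, 0, 0, 0, 1],
  ],
)

```text
time_s: 16.85
tcp_pos: [0.5921, 0.1669, 0.2929]
eef_rot: [2.211, 2.221, 0.012]
ft_force: [-9.0, -2.5, 18.6]
gripper_width: 0.0002
```

drive_tool(
  deltas=[
    [0, 0, 0.5, 0, 0, 0, 1],
    [0, 0, 0.7, 0, 0, 0, 1],
    [0, 0, 0.8, 0, 0, 0, 1],
    [0, 0, 0.8, 0, 0, 0, 1],
  ],
)

```text
time_s: 17.18
tcp_pos: [0.5921, 0.1669, 0.2929]
eef_rot: [2.208, 2.219, 0.018]
ft_force: [-12.3, -3.9, 25.5]
gripper_width: -0.0001
```

Solid at 20 mm travel and 25 N: the lid is home. Letting the ram rise and clearing off.

drive_tool(
  deltas=[
    [0, 0, -0.3, 0, 0, 0, 1],
    [0, 0, -0.6, 0, 0, 0, 1],
    [0, 0, -0.9, 0, 0, 0, 1],
    [0, 0, -1.2, 0, 0, 0, 1],
    [0, 0, -1.5, 0, 0, 0, 1],
    [0, 0, -1.8, 0, 0, 0, 1],
    [0, 0, -2.2, 0, 0, 0, 1],
    [0, 0, -3.0, 0, 0, 0, 1],
    [0, 0, -5, 0, 0, 0, 1],
    [0, 0, -8, 0, 0, 0, 1],
    [0, 0, -11, 0, 0, 0, 1],
    [0, 0, -11, 0, 0, 0, 1],
  ],
)

```text
time_s: 18.18
tcp_pos: [0.5924, 0.1673, 0.4101]
eef_rot: [2.203, 2.214, 0.032]
ft_force: [0.4, -0.9, 1.8]
gripper_width: 0.0003
```

Run:
```python
from h import *
s=env.sense();print(s["tcp_pos"],s["ft_force"])
i=cv2.cvtColor(env.get_image("scene"),cv2.COLOR_RGB2BGR);cv2.imwrite("pics/full5.png",i)
a=i[120:320,260:460]
cv2.imwrite("pics/s5.png",cv2.resize(a,None,fx=3,fy=3,interpolation=cv2.INTER_CUBIC))
```

```text
[0.59236575 0.16727177 0.41011315] [ 0.35197923 -0.88012774  1.83064201]
```

View pics/s5.png

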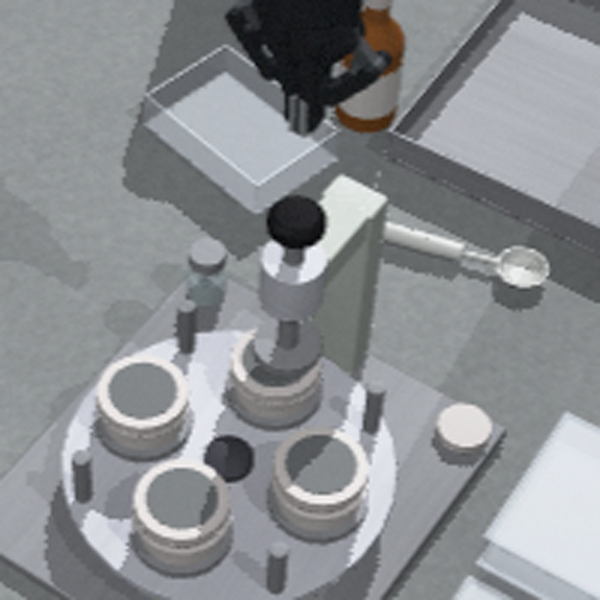

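The ram is back up (knob again at crop (297,221)). The lid under it now sits lower, and the pegs and the loose things in this crop are where they were. Handing in.

```bash
python3 -c "
from plant import env
print(env.hand_in())"
```

```text
the job is handed in; nothing more can be done
None
```

I turned the table, closed the next cup's lid, let the ram rise and handed the job in at about 18 s of the 72 s allowed.

**Turntable:** I pushed peg_c anticlockwise with the closed fingers. The push on the ramp read at most about 9 N, then fell to zero as the table clicked in. I crept on until the table stood solid against its stop, with about 15 N and no further motion (limit 30 N). After I backed off, the pegs still stood at the stop phase, at an index of roughly +0.1 rad, so the table did not spring back.

**Lid:** I pressed the knob down until it went solid at about 20 mm of travel, with 25 N downward (limit 40 N). I then let the ram rise.

**Last checks:** The final close-up shows the knob back at its rest height and the lid under the ram lower than before. The other lids look unchanged, as do the pegs, shaker, spare lid, spoon, tray tub and sauce bottle. The tool is clear, about 10 cm above the knob. I did not look again at the dish and spare tub, which stood outside that crop.

**One disagreement:** Points triangulated from the two cameras missed each other by 6 to 13 mm, more than the stated 2 mm calibration. I used averaged positions, closer to the scene camera, since the seen gripper tip matched that camera to about 1 pixel. Contact with the peg and the knob came where expected.

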